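Latch the ukulele mould

TASK

The two halves of the wooden ukulele mould stand a few millimetres apart: close them with the steel draw latch on top. Lift the loose wire loop over the keeper's upright nib and drop it behind the keeper so that it hooks under the lip, then swing the lever over and press it down flat past centre, leaning on it with about 14 N (never more than 25) until it is fully home on its stop. Do not jam the loop against the keeper (20 N is too much), and leave the other things on the bench where they are.

Things in the scene. Friction and masses are not known exactly. Their poses are not given: they have to be found in the camera images.
- mould: fixed half of a plywood ukulele mould, both halves 380 x 260 x 50 mm, screwed down. Origin on the bench, on the seam, under the tail block that carries the latch (x -45 to +50 mm, y +-130 mm, top 50 mm up). x runs along the seam to the neck, y from the fixed half (-y, lever side) to the movable half (+y, keeper side). All latch parts move in the plane x = 0. Dark sides inside stand 62 mm high
- seam_edge (a point): top edge of the movable half at the seam, beside the latch: its y in the mould's frame is the gap, about 6 mm at the start and within 1.5 mm of 0 when latched. The half turns a little about an upright hinge at the neck, 310 mm away; bent sides inside spring it open with about 6 N per mm
- lever (a joint): lever angle, rad: 0 = open stop, leaning to the keeper; grows as the handle swings up and over to -y: upright at 0.61, dead centre about 1.92, 2.18 = level; home on its stop at 2.08 to 2.28. Starts at 1.33 to 1.62, stays where left (0.06 N m friction). With the loop hooked it draws from about 0.9 rad on and takes up to 6 N at the pad; past centre it pulls itself down
- lever_pivot (a point): axis (along mould x) of the latch lever, fixed, 28 mm to -y of the seam, 24 mm above the tail block. The flat steel handle is 24 mm wide (mould x), 5 mm thick and reaches 82 mm from here. When closed it lies level towards -y, its upper face 5.5 mm below the pivot axis, 18.5 mm above the tail block, on a rubber-tipped stop screw 62 mm out that is set up to 6 mm higher or lower: find it by feel
- handle_pad (a point): middle of the handle face to push on (upper face when closed, keeper-side face when upright), 65 mm out along the handle from the pivot. The rules call the handle plate lever_c2 and the rounded bead on its end lever_c3
- bail: the latch's wire loop: two legs 35 mm apart and a cross-bar 6 mm thick along mould x, hinged freely on a pin of the lever (its origin), 18 mm from the pivot in the direction 1.05 + lever angle (rad, from +y towards +z); y of this frame points from the pin to the bar, 70 mm away
- bail_bar (a point): middle of the loop's cross-bar. On each bar end is a dark steel knob 13 mm in diameter, outer faces 46 mm apart (along mould x): grip these from above; the loop pivots between the pads. At the start the bar lies loose on top of the keeper, short of its nib
- keeper_seat (a point): seat of the bar's centre when hooked, 13.5 mm above the tail block. The keeper is a steel hook 22 mm wide: a post 8 mm thick starting 3 mm to -y of this point, a lip 5 mm thick on it (18 to 23 mm above the block) whose end is 6 mm to +y, a nib on that end up to 30 mm, a 9 mm base plate. The bar passes down behind with its centre 9.5 to 15 mm to +y of this point (farther, the lever's open stop holds it)
- sanding_block: cork sanding block 70 x 32 x 22 mm lying on the fixed half; a bystander, leave it alone. Origin at its underside
- wax_tin: round aluminium tin, 66 mm wide, 30 mm high, inside the mould; a bystander, leave it alone. Origin at its underside
- glue_bottle: white glue bottle 160 mm high; a bystander, leave it alone. Origin at its underside
- screwdriver: screwdriver with wooden handle, lying on the bench; a bystander, leave it alone. Origin at its underside
- mallet: hammer with dark wooden handle, lying on the bench; a bystander, leave it alone. Origin at its underside
- cam_clamp: wooden cam clamp, 160 x 110 x 30 mm, lying on the bench; a bystander, leave it alone. Origin at its underside
- mug: white mug, 90 mm high; a bystander, leave it alone. Origin at its underside

How it is judged:
By the outcome, as a careful person would: the job done as asked, in the order asked, and still so for the second after the job is handed in, with the robot touching nothing.
It also fails if it takes over 54 s, if anything falls off the work surface, if the arm or the gripper's body presses on something with over 40 N, if the wrist force passes 120 N, or if a joint passes its speed limit or range.

ROBOT

A 7-joint arm with a two-finger parallel gripper is mounted at the origin on the work surface. World frame = base frame: x ahead of the robot, y to its left, z up, the work surface at z = 0. Lengths are in mm, angles in rad, forces in N, time in s.
With the tool pointing down it reaches from about 425 to 825 mm from the base axis. Payload 3.6 kg.
Tool frame: the origin (TCP) lies between the finger pads; the fingertips stand 25 mm ahead of it and the grasp point (between the pads) lies 6 mm ahead of it; z points along the fingers, y is the line along which they close (so a half turn about z gives the same grasp; the last joint's range is limited). The gripper opens to 93 mm and grips with 3 to 60 N. Pads are 15 mm wide; open, the fingers measure 128 mm over their backs; the gripper's body (75 mm by 188 mm) begins 65 mm behind the grasp point.
Start: joints at [-1.236, 0.615, -0.013, 1.423, 0.008, 1.103, -0.04], TCP at [229.431, 608.132, 243.64] pointing down, gripper open.
Joint ranges: [-3.12, 3.12], [-0.3, 2.06], [-1.34, 1.32], [0.26, 2.42], [-1.36, 4.5], [0.01, 1.98], [-2.84, 2.84]. Speed limits (rad/s): [2.79, 2.79, 3.14, 3.14, 3.14, 3.14, 3.14].

INTERFACE

Orientations are given as a unit quaternion [x, y, z, w].
In Python, from cell import * gives the robot as it stands. The module is installed in compiled form; this text tells all that it offers.
- The arm moves only by the tool servo_tool, never from a script. Its argument "commands" is a list of rows, each an object with "hand": the finger opening in cm, from 0 to 9.3; "translation": the shift along the tool's x, y, z in cm, a list of three; "yaw": the turn about the tool's z in rad. A call has 1 to 20 rows; each row is the pose to reach, as a shift and turn from the pose commanded when the call began, along the tool's axes at that moment; what a row does not reach only later rows make up. A row lasts 1/8 s, in which the tool goes at most 62.5 mm and 10.7 degrees, less where a joint would pass 70% of its speed; a pose out of reach is approached as far as the arm can. A call with a gripper value outside its range is refused whole. The fingers move at their own pace and stop on an object; "newtons" is the grip in N (left out, the last holds). Time passes only in rows, so rows that repeat a pose let the fingers close. It gives the time, the measured TCP pose, the force, the opening and the grip force at its end, in the units of the state.
- get_state(): the state, without advancing time (a new reading comes with each control period).
- get_image(name): name is "scene" or "top" or "wrist"; returns (picture, depth): 400x640x3 uint8, red, green, blue; 400x640 float32, mm along the optical axis (not along the pixel's ray), 0 where there is no reading.
- camera_model(name): a dict with "camera_matrix" (3x3 intrinsics, pixels), "view" (4x4, takes a point from world to camera coordinates). Camera axes: x right, y down, z forward; pixel columns grow to the right and rows downward; lengths in mm; the calibration is good to about 2 mm. A picture is of the moment at which its call begins: read the wrist's pose just before it. camera_model takes no time and is no camera call; for the wrist camera it gives the pose at the moment of the call.
- finish_job(): hands the job in; it is judged then, once.
The state is a dict: "time": time; "joint_pos": joint angles; "joint_vel": joint speeds; "tau": joint torques, N m; "eef_pos": TCP position; "orientation": TCP orientation; "contact_force": force on the tool from outside, world axes, zero at the start; "torque": the same for the moment, N m; "width": opening from 0.0 (shut) to 1.0 (fully open); "grasp_force": force on a finger pad.
Only numpy, scipy, OpenCV 4.12 (cv2) and the standard library are available. Lean on these libraries where they do the work, as an engineer would, in place of code of your own. Each camera call takes 0.05 s, during which the arm holds its last target. There are 200 camera calls.

## Working session

There is one attempt and no reset: what is moved stays moved. The work goes in short steps, Python scripts to look and compute and a tool call to move; the robot and the scene stay as the last step left them, time stands still between calls to the robot, and variables do not carry over. Pictures are saved under pics/ and viewed, at most 10 in all, crops included, and the job is handed in when it is done.

Besides the shell and the picture viewer there is one more tool, called as name(argument=value, ...) on one line, values as JSON. servo_tool: Moves the arm, as the interface text tells. Its arguments: {"type":"object","properties":{"commands":{"type":"array"},"newtons":{"type":"number"}},"required":["commands"]}

```bash
mkdir -p pics
cat > h.py <<'E'
from cell import *
import numpy as np, cv2
from scipy.spatial.transform import Rotation as R
def grab(n):
    m=camera_model(n); p,d=get_image(n); return p,d,np.array(m["camera_matrix"]),np.array(m["view"])
def pts(d,K,V):
    v,u=np.mgrid[:d.shape[0],:d.shape[1]]
    c=np.stack([(u-K[0,2])/K[0,0]*d,(v-K[1,2])/K[1,1]*d,d],-1)
    return (c-V[:3,3])@V[:3,:3]
def ray(u,v,z,K,V):
    o=-V[:3,:3].T@V[:3,3]; r=V[:3,:3].T@np.linalg.inv(K)@[u,v,1]
    return o+r*(z-o[2])/r[2]
def proj(P,K,V):
    c=V[:3,:3]@np.array(P)+V[:3,3]; q=K@c; return q[:2]/q[2]
E
python3 - <<'E'
from h import *
s=get_state(); print(s)
for n in("scene","top"):
    p,d,K,V=grab(n); cv2.imwrite(f"pics/{n}.png",p[:,:,::-1]); np.savez(f"{n}.npz",p=p,d=d,K=K,V=V); print(n,K,V)
E
```

```text
{'time': 0.0, 'joint_pos': array([-1.23648958,  0.6159233 , -0.01263382,  1.4249239 ,  0.00810773,
        1.10342114, -0.04038467]), 'joint_vel': array([ 3.76592947e-04, -6.67462344e-04, -3.27488631e-05, -1.29183845e-04,
       -1.90114213e-03, -1.41637123e-03,  2.23993134e-03]), 'tau': array([ 8.54798668e-05, -4.58933508e+01,  2.09239027e-01, -1.65738916e+01,
       -6.10778946e-02,  2.05632846e-02,  2.35765337e-04]), 'eef_pos': array([229.18865296, 607.45162769, 242.47014613]), 'orientation': array([ 1.79377180e-01,  9.83779500e-01, -1.29454470e-03, -2.17738881e-04]), 'contact_force': array([ 0.28504888, -0.75125578, -0.13374943]), 'torque': array([-0.01321356,  0.04971733,  0.014233  ]), 'grasp_force': 0.0, 'width': 0.9985752621839842}
scene [[458.49995974   0.         321.10886493]
 [  0.         458.49995974 208.2956617 ]
 [  0.           0.           1.        ]] [[-8.54236501e-01  5.19775545e-01 -1.06482041e-02  4.89518081e+02]
 [ 3.95567302e-01  6.36540378e-01 -6.62074661e-01 -1.61432692e+02]
 [-3.37352206e-01 -5.69780423e-01 -7.49362235e-01  1.48439941e+03]
 [ 0.00000000e+00  0.00000000e+00  0.00000000e+00  1.00000000e+00]]
top [[438.92512422   0.         321.27482904]
 [  0.         438.92512422 204.41951699]
 [  0.           0.           1.        ]] [[-2.46214102e-02 -9.99636436e-01  1.09901054e-02  2.27801524e+00]
 [-9.84067853e-01  2.22987069e-02 -1.76389421e-01  5.87061292e+02]
 [ 1.76080227e-01 -1.51579657e-02 -9.84259107e-01  1.25629992e+03]
 [ 0.00000000e+00  0.00000000e+00  0.00000000e+00  1.00000000e+00]]
```

View pics/top.png

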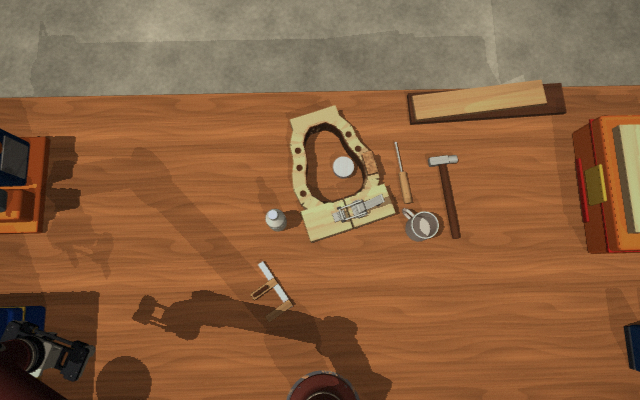

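View pics/scene.png

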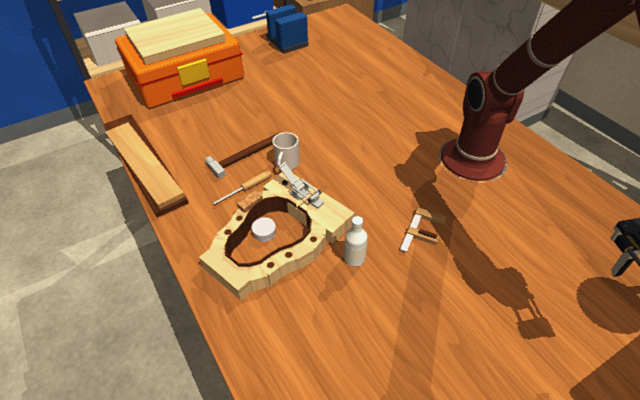

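The top view shows the mould's tail block at about (350,213), with the keeper end to the left and the lever to the right near the mug. The bottle is at (275,218). The scene view shows the latch at (300,188).

Run:
```python
from h import *
z=np.load("top.npz"); p,d,K,V=[z[k] for k in "pdKV"]
P=pts(d,K,V)
m=(abs(P[...,2]-50)<6)&(d>0); m[:, :270]=0; m[:,420:]=0; m[:90]=0; m[260:]=0
m=cv2.morphologyEx(m.astype(np.uint8),cv2.MORPH_OPEN,np.ones((3,3)))
n,l,st,c=cv2.connectedComponentsWithStats(m); print(st)
i=1+st[1:,4].argmax(); Q=P[l==i]
print(np.median(Q[:,2]), cv2.boxPoints(cv2.minAreaRect(Q[:,:2].astype(np.float32))), cv2.minAreaRect(Q[:,:2].astype(np.float32)))
for u,v in [(303,215),(386,187),(397,212),(311,241)]: print(ray(u,v,50,K,V))
w=camera_model("wrist"); Vw=w["view"]; o=-Vw[:3,:3].T@Vw[:3,3]; s=get_state()
r=R.from_quat(s["orientation"]); print("cam in tool",r.inv().apply(o-s["eef_pos"]), (r.inv().as_matrix()@Vw[:3,:3].T).round(2), w["camera_matrix"]); print(r.as_matrix().round(3))
b=p[150:260,240:450,::-1]; cv2.imwrite("pics/topc.png",cv2.resize(b,None,fx=3.8,fy=3.8,interpolation=cv2.INTER_CUBIC))
```

```text
[[     0      0    640    400 251778]
 [   291    106     77    135   3180]
 [   345    173     44     31    526]
 [   352    199     43     27    469]
 [   348    207      6      9     35]
 [   352    206      4      3     12]]
48.91300807176335 [[ 478.21158   23.12083]
 [ 549.6854  -217.96849]
 [ 916.1854  -109.3152 ]
 [ 844.71155  131.77412]] ((697.198486328125, -43.09718322753906), (382.2666015625, 251.46087646484375), 16.513086318969727)
[556.63495161  43.44911053  50.        ]
[ 636.21867317 -207.89751618   50.        ]
[ 559.25992508 -236.88872588   50.        ]
[478.74508419  21.27043769  50.        ]
cam in tool [  68.46394013    1.3426352  -140.96971025] [[-0.   -0.97 -0.25]
 [ 1.   -0.    0.  ]
 [-0.   -0.25  0.97]] [[355.72520815   0.         311.56183632]
 [  0.         355.72520815 197.30517223]
 [  0.           0.           1.        ]]
[[-0.936  0.353 -0.001]
 [ 0.353  0.936 -0.002]
 [ 0.    -0.002 -1.   ]]
```

View pics/topc.png

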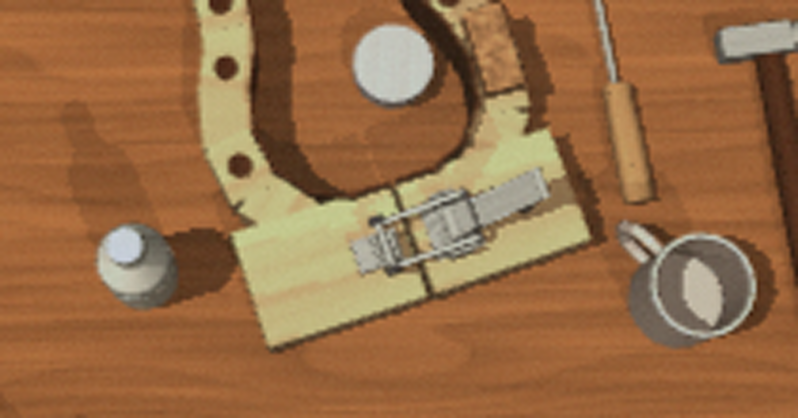

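The crop shows the bar's knobs at (375,222) and (393,267), which are full-image (338.7,208.4) and (343.4,220.3). The keeper is left of the seam at (352,255), and the handle tilts up to the right.

Run:
```python
from h import *
z=np.load("top.npz"); K,V=z["K"],z["V"]
a=ray(338.7,208.4,76,K,V);b=ray(343.4,220.3,76,K,V);c=(a+b)/2;print(a,b,c)
s=get_state();r=R.from_quat([.1794,.98378,-.0013,-.0002])
print("shift tool",r.inv().apply([c[0],c[1],250]-s["eef_pos"])/10)
print("bottle",ray(275,213,160,K,V),"mug",ray(425,226,90,K,V))
```

```text
[569.72024971 -61.86127642  76.        ] [534.31716837 -74.42520136  76.        ] [552.01870904 -68.14323889  76.        ]
shift tool [-54.05379995 -51.82538377  -0.5972165 ]
bottle [546.81874858 116.42605411 160.        ] mug [ 510.39590409 -307.70201107   90.        ]
```

servo_tool(commands=[{"hand": 9.3,"translation": [-54,-51.8,-0.6],"yaw": 0.92},{"hand": 9.3,"translation": [-54,-51.8,-0.6],"yaw": 0.92},{"hand": 9.3,"translation": [-54,-51.8,-0.6],"yaw": 0.92},{"hand": 9.3,"translation": [-54,-51.8,-0.6],"yaw": 0.92},{"hand": 9.3,"translation": [-54,-51.8,-0.6],"yaw": 0.92},{"hand": 9.3,"translation": [-54,-51.8,-0.6],"yaw": 0.92},{"hand": 9.3,"translation": [-54,-51.8,-0.6],"yaw": 0.92},{"hand": 9.3,"translation": [-54,-51.8,-0.6],"yaw": 0.92},{"hand": 9.3,"translation": [-54,-51.8,-0.6],"yaw": 0.92},{"hand": 9.3,"translation": [-54,-51.8,-0.6],"yaw": 0.92},{"hand": 9.3,"translation": [-54,-51.8,-0.6],"yaw": 0.92},{"hand": 9.3,"translation": [-54,-51.8,-0.6],"yaw": 0.92},{"hand": 9.3,"translation": [-54,-51.8,-0.6],"yaw": 0.92},{"hand": 9.3,"translation": [-54,-51.8,-0.6],"yaw": 0.92},{"hand": 9.3,"translation": [-54,-51.8,-0.6],"yaw": 0.92},{"hand": 9.3,"translation": [-54,-51.8,-0.6],"yaw": 0.92},{"hand": 9.3,"translation": [-54,-51.8,-0.6],"yaw": 0.92},{"hand": 9.3,"translation": [-54,-51.8,-0.6],"yaw": 0.92}])

```text
time: 2.35
eef_pos: [551.8, -66.7, 249.8]
orientation: [0.597, 0.802, 0.0, 0.0]
contact_force: [-0.1, 0.2, -0.8]
width: 0.998
grasp_force: 0.0
```

Run:
```python
from h import *
s=get_state(); print(s["time"],s["eef_pos"],R.from_quat(s["orientation"]).as_matrix().round(4),s["contact_force"],s["joint_pos"])
p,d,K,V=grab("wrist"); np.savez("w1.npz",p=p,d=d,K=K,V=V)
b=p[50:330,120:500,::-1]; cv2.imwrite("pics/w1.png",cv2.resize(b,None,fx=2.1,fy=2.1,interpolation=cv2.INTER_CUBIC))
```

```text
2.35 [551.81060802 -66.73528042 249.78530881] [[-2.867e-01  9.580e-01  1.000e-04]
 [ 9.580e-01  2.867e-01  0.000e+00]
 [-0.000e+00  1.000e-04 -1.000e+00]] [-0.11979136  0.21944518 -0.81783291] [-0.14248304  0.4768612   0.34008569  1.70045978 -0.18355658  0.99552539
  0.55349645]
```

View pics/w1.png

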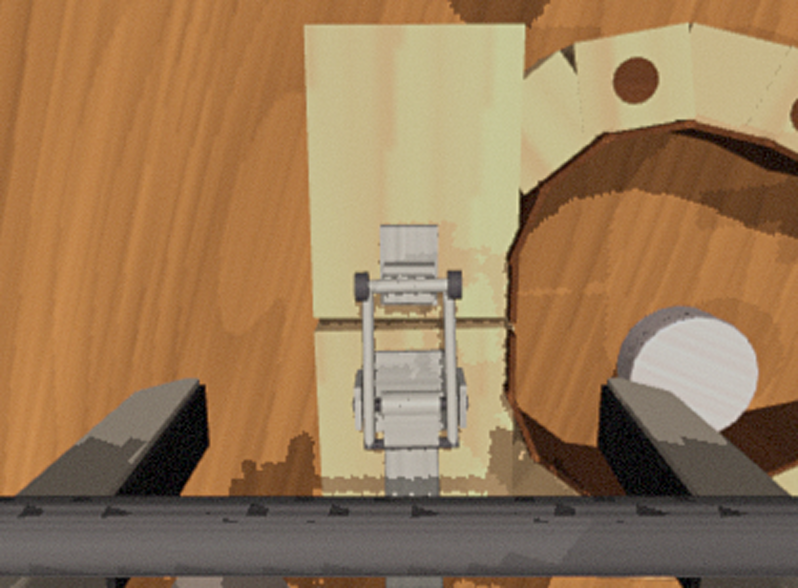

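The wrist view is aligned with the mould: knobs at crop (362,286) and (455,286), seam edges at rows 319 and 329, keeper between rows 225 and 303, with its nib edge at about row 268.

Run:
```python
from h import *
z=np.load("w1.npz"); p,d,K,V=[z[k] for k in "pdKV"]
T=np.array([551.81,-66.735,249.785]); M=np.array([[-.2867,.958,0],[.958,.2867,0],[0,0,-1]])
P=pts(d,K,V); L=(P-T)@M   # tool coords x=mould y, y=mould x
f=lambda u,v:(u/2.1+120,v/2.1+50)
t=lambda u,v,h:((ray(*f(u,v),h,K,V)-T)@M).round(1)
print("knobs",t(362,286,76),t(455,286,76))
for n,u,v,h in [("fix",340,330,50),("fix2",490,329,50),("mov",340,319,50),("mov2",490,318,50),("farL",305,25,50),("farR",525,24,50),("nearL",314,319,50),("keepfar",408,226,59),("nibtop",408,265,80),("nibbot",408,275,73)]: print(n,t(u,v,h))
for u in (408,445,455,370):
  print("col",u)
  for v in range(215,480,5):
    a,b=map(round,f(u,v)); print(v,L[b,a].round(0)[0],P[b,a,2].round(0),p[b,a].mean().round(),end=" | ")
  print()
a,b=map(round,f(340,150)); print("block z",np.median(P[b-10:b+10,a-5:a+20,2]))
```

```text
knobs [ -0.3 -16.9 173.8] [ -0.3  23.3 173.8]
fix [-27.4 -29.  199.8]
fix2 [-27.   42.1 199.8]
mov [-22.  -28.9 199.8]
mov2 [-21.6  41.9 199.8]
farL [108.6 -41.1 199.8]
farR [108.9  53.3 199.8]
nearL [-22.  -41.2 199.8]
keepfar [ 23.3   3.1 190.8]
nibtop [  9.7   2.9 169.8]
nibbot [  3.9   3.  176.8]
col 408
215 27.0 50.0 176.0 | 220 25.0 50.0 181.0 | 225 23.0 55.0 122.0 | 230 21.0 59.0 181.0 | 235 19.0 59.0 178.0 | 240 17.0 59.0 179.0 | 245 14.0 59.0 180.0 | 250 13.0 60.0 180.0 | 255 10.0 58.0 168.0 | 260 8.0 58.0 142.0 | 265 9.0 77.0 121.0 | 270 7.0 79.0 177.0 | 275 4.0 73.0 121.0 | 280 3.0 76.0 154.0 | 285 0.0 78.0 190.0 | 290 -1.0 79.0 141.0 | 295 -5.0 72.0 180.0 | 300 -7.0 73.0 171.0 | 305 -13.0 59.0 112.0 | 310 -18.0 50.0 123.0 | 315 -20.0 49.0 141.0 | 320 -27.0 32.0 69.0 | 325 -27.0 43.0 114.0 | 330 -27.0 50.0 167.0 | 335 -30.0 50.0 178.0 | 340 -33.0 50.0 176.0 | 345 -34.0 50.0 175.0 | 350 -37.0 52.0 127.0 | 355 -38.0 54.0 174.0 | 360 -41.0 54.0 179.0 | 365 -44.0 54.0 159.0 | 370 -46.0 55.0 159.0 | 375 -49.0 54.0 170.0 | 380 -51.0 53.0 160.0 | 385 -53.0 55.0 164.0 | 390 -49.0 
[... 3329 characters left out ...]
.0 | 335 -21.0 81.0 167.0 | 340 -23.0 81.0 169.0 | 345 -25.0 82.0 172.0 | 350 -28.0 81.0 170.0 | 355 -30.0 81.0 172.0 | 360 -31.0 83.0 172.0 | 365 -34.0 81.0 172.0 | 370 -36.0 84.0 173.0 | 375 -39.0 83.0 175.0 | 380 -41.0 83.0 174.0 | 385 -42.0 84.0 175.0 | 390 -45.0 84.0 176.0 | 395 -47.0 84.0 179.0 | 400 -49.0 84.0 178.0 | 405 -52.0 84.0 180.0 | 410 -54.0 85.0 180.0 | 415 -56.0 87.0 179.0 | 420 -58.0 86.0 182.0 | 425 -60.0 86.0 180.0 | 430 -63.0 87.0 179.0 | 435 -65.0 86.0 183.0 | 440 -68.0 87.0 183.0 | 445 -70.0 87.0 119.0 | 450 -88.0 51.0 122.0 | 455 -92.0 50.0 172.0 | 460 -95.0 49.0 170.0 | 465 -96.0 50.0 172.0 | 470 -101.0 49.0 172.0 | 475 -102.0 50.0 167.0 | 
block z 50.00262873065732
```

servo_tool(commands=[{"hand": 9.3,"translation": [0.3,0.3,4],"yaw": 0},{"hand": 9.3,"translation": [0.3,0.3,8],"yaw": 0},{"hand": 9.3,"translation": [0.3,0.3,12],"yaw": 0},{"hand": 9.3,"translation": [0.3,0.3,14],"yaw": 0},{"hand": 9.3,"translation": [0.3,0.3,15.5],"yaw": 0},{"hand": 9.3,"translation": [0.3,0.3,15.9],"yaw": 0},{"hand": 6.5,"translation": [0.3,0.3,15.9],"yaw": 0},{"hand": 5.2,"translation": [0.3,0.3,15.9],"yaw": 0},{"hand": 4.0,"translation": [0.3,0.3,15.9],"yaw": 0},{"hand": 4.0,"translation": [0.3,0.3,15.9],"yaw": 0},{"hand": 4.0,"translation": [0.3,0.3,15.9],"yaw": 0},{"hand": 4.0,"translation": [0.3,0.3,15.9],"yaw": 0},{"hand": 4.0,"translation": [0.3,0.3,15.9],"yaw": 0},{"hand": 4.0,"translation": [0.3,0.3,15.9],"yaw": 0}], newtons=20)

```text
time: 4.15
eef_pos: [553.4, -63.5, 90.7]
orientation: [0.597, 0.802, -0.0, -0.0]
contact_force: [-2.1, -0.4, 2.8]
width: 0.491
grasp_force: 20.0
```

servo_tool(commands=[{"hand": 4.0,"translation": [0,0,-0.4],"yaw": 0},{"hand": 4.0,"translation": [0,0,-0.8],"yaw": 0},{"hand": 4.0,"translation": [0,0,-1.3],"yaw": 0},{"hand": 4.0,"translation": [0.3,0,-1.3],"yaw": 0},{"hand": 4.0,"translation": [0.6,0,-1.3],"yaw": 0},{"hand": 4.0,"translation": [0.9,0,-1.3],"yaw": 0},{"hand": 4.0,"translation": [1.2,0,-1.3],"yaw": 0},{"hand": 4.0,"translation": [1.5,0,-1.3],"yaw": 0},{"hand": 4.0,"translation": [1.5,0,-1.3],"yaw": 0}])

```text
time: 5.28
eef_pos: [550.0, -52.8, 104.6]
orientation: [0.599, 0.801, -0.001, 0.002]
contact_force: [-3.2, -5.6, 1.7]
width: 0.494
grasp_force: 20.0
```

Run:
```python
from h import *
s=get_state(); print(s["eef_pos"],s["contact_force"],s["width"])
p,d,K,V=grab("wrist"); np.savez("w2.npz",p=p,d=d,K=K,V=V)
cv2.imwrite("pics/w2.png",cv2.resize(p[60:400,120:500,::-1],None,fx=1.7,fy=1.7,interpolation=cv2.INTER_CUBIC))
```

```text
[550.04394663 -52.76721384 104.56087831] [-3.18183875 -5.56547025  1.74334803] 0.49357414452447684
```

View pics/w2.png

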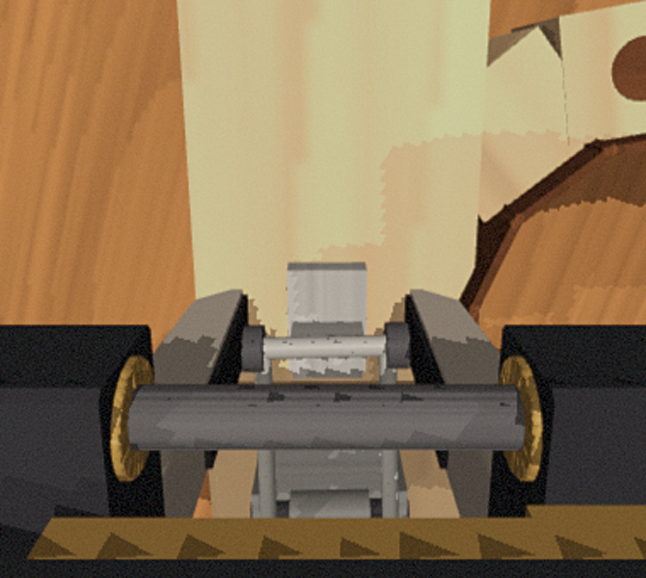

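The view shows the bar held, with knobs at (253,347) and (397,345), and the keeper's plate at (327,290) partly hidden behind it.

Run:
```python
from h import *
z=np.load("w2.npz"); p,d,K,V=[z[k] for k in "pdKV"]
T=np.array([551.81,-66.735,249.785]); M=np.array([[-.2867,.958,0],[.958,.2867,0],[0,0,-1]])
P=pts(d,K,V); L=(P-T)@M
f=lambda u,v:(u/1.7+120,v/1.7+60)
for h in (86,89,92): print(h,((ray(*f(325,346),h,K,V)-T)@M).round(1))
print("keepfar",((ray(*f(325,264),59,K,V)-T)@M).round(1))
for u in (325,): 
  for v in range(255,385,5):
    a,b=map(round,f(u,v)); print(v,L[b,a,0].round(0),P[b,a,2].round(0),end=" | ")
s=get_state(); print((s["eef_pos"]-T)@M, s["contact_force"]@M)
```

```text
86 [  9.3   2.5 163.8]
89 [ 10.7   2.6 160.8]
92 [ 12.1   2.6 157.8]
keepfar [ 25.3   2.6 190.8]
255 26.0 50.0 | 260 24.0 51.0 | 265 23.0 54.0 | 270 23.0 59.0 | 275 21.0 59.0 | 280 20.0 59.0 | 285 18.0 59.0 | 290 17.0 61.0 | 295 15.0 59.0 | 300 13.0 58.0 | 305 12.0 59.0 | 310 10.0 59.0 | 315 8.0 59.0 | 320 7.0 60.0 | 325 10.0 73.0 | 330 9.0 74.0 | 335 9.0 79.0 | 340 14.0 91.0 | 345 12.0 92.0 | 350 11.0 92.0 | 355 10.0 93.0 | 360 -2.0 72.0 | 365 -3.0 73.0 | 370 -5.0 72.0 | 375 -7.0 73.0 | 380 -27.0 39.0 | [ 13.89496987   2.31461351 145.24602638] [-4.95583927 -3.72995311 -1.14840854]
```

servo_tool(commands=[{"hand": 4.0,"translation": [0.2,0.05,0],"yaw": 0},{"hand": 4.0,"translation": [0.45,0.1,0],"yaw": 0},{"hand": 4.0,"translation": [0.45,0.1,0],"yaw": 0}])

```text
time: 5.7
eef_pos: [548.5, -47.5, 104.2]
orientation: [0.598, 0.801, -0.002, 0.001]
contact_force: [-3.0, -4.8, 0.0]
width: 0.495
grasp_force: 20.0
```

```bash
cat >> h.py <<'E'
T=np.array([551.81,-66.735,249.785]); M=np.array([[-.2867,.958,0],[.958,.2867,0],[0,0,-1]])
def st():
    s=get_state(); q=(s["eef_pos"]-T)@M
    print("t",s["time"],"mould y,x,z",(q[0]+27.2).round(1),(q[1]-3.1).round(1),s["eef_pos"][2].round(1),"F y,x,up",(s["contact_force"]@M*[1,1,-1]).round(1),"w",s["width"].round(3), "tq",s["torque"].round(2), "tilt",(R.from_quat(s["orientation"]).as_matrix()[:,2]).round(4))
E
python3 -c "from h import *; st()"
```

```text
Traceback (most recent call last):
  File "h.py", line 18, in st
    print("t",s["time"],"mould y,x,z",(q[0]+27.2).round(1),(q[1]-3.1).round(1),s["eef_pos"][2].round(1),"F y,x,up",(s["contact_force"]@M*[1,1,-1]).round(1),"w",s["width"].round(3), "tq",s["torque"].round(2), "tilt",(R.from_quat(s["orientation"]).as_matrix()[:,2]).round(4))
                                                                                                                                                                ^^^^^^^^^^^^^^^^
AttributeError: 'float' object has no attribute 'round'
```

```bash
sed -i 's/s\["width"\].round(3)/round(float(s["width"]),3)/' h.py; python3 -c "from h import *; st()"
```

```text
t 5.7 mould y,x,z 46.6 -0.7 104.2 F y,x,up [-3.8 -4.3  0. ] w 0.495 tq [-1.28  0.75  0.04] tilt [-5.0e-04 -3.9e-03 -1.0e+00]
```

servo_tool(commands=[{"hand": 4.0,"translation": [-0.05,0.05,0.3],"yaw": 0},{"hand": 4.0,"translation": [-0.1,0.1,0.6],"yaw": 0},{"hand": 4.0,"translation": [-0.15,0.1,0.9],"yaw": 0},{"hand": 4.0,"translation": [-0.15,0.1,1.2],"yaw": 0},{"hand": 4.0,"translation": [-0.15,0.1,1.2],"yaw": 0}])

```text
time: 6.32
eef_pos: [548.8, -48.1, 91.6]
orientation: [0.598, 0.801, -0.002, -0.0]
contact_force: [-4.6, -3.9, 2.1]
width: 0.491
grasp_force: 20.0
```

```bash
python3 -c "from h import *; st()"
```

```text
t 6.325 mould y,x,z 45.9 -0.6 91.6 F y,x,up [-2.4 -5.5  2.1] w 0.491 tq [-1.08  1.08  0.03] tilt [-0.0033 -0.0029 -1.    ]
```

servo_tool(commands=[{"hand": 4.0,"translation": [-0.05,0.05,0.3],"yaw": 0},{"hand": 4.0,"translation": [-0.05,0.1,0.6],"yaw": 0},{"hand": 4.0,"translation": [-0.05,0.1,0.9],"yaw": 0},{"hand": 4.0,"translation": [-0.05,0.1,1.2],"yaw": 0},{"hand": 4.0,"translation": [-0.05,0.1,1.25],"yaw": 0},{"hand": 4.0,"translation": [-0.05,0.1,1.25],"yaw": 0}])

```text
time: 7.08
eef_pos: [549.2, -49.0, 79.2]
orientation: [0.599, 0.801, -0.003, -0.001]
contact_force: [-6.0, -5.0, 3.0]
width: 0.49
grasp_force: 20.0
```

Run:
```python
from h import *
st()
p,d,K,V=grab("wrist")
cv2.imwrite("pics/w3.png",cv2.resize(p[60:400,120:500,::-1],None,fx=1.7,fy=1.7,interpolation=cv2.INTER_CUBIC))
```

```text
t 7.075 mould y,x,z 45.0 -0.5 79.2 F y,x,up [-3.1 -7.2  3. ] w 0.49 tq [-1.26  1.29 -0.04] tilt [-0.0045 -0.0034 -1.    ]
```

View pics/w3.png

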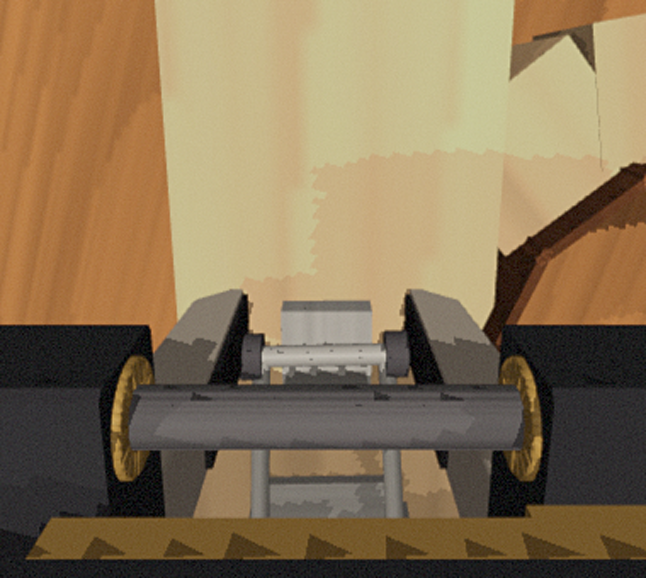

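The bar is down behind the keeper over its base plate, with knobs at (253,356) and (396,355). My sideways correction was in the wrong direction, so I undo it and draw the bar under the lip.

servo_tool(commands=[{"hand": 4.0,"translation": [-0.2,-0.15,0],"yaw": 0},{"hand": 4.0,"translation": [-0.4,-0.3,0],"yaw": 0},{"hand": 4.0,"translation": [-0.6,-0.4,0],"yaw": 0},{"hand": 4.0,"translation": [-0.8,-0.45,0],"yaw": 0},{"hand": 4.0,"translation": [-0.8,-0.45,0],"yaw": 0}])

```text
time: 7.75
eef_pos: [550.4, -54.2, 79.2]
orientation: [0.597, 0.802, 0.0, 0.0]
contact_force: [-1.1, 2.6, -0.4]
width: 0.493
grasp_force: 20.0
```

Run:
```python
from h import *
st()
p,d,K,V=grab("wrist"); P=pts(d,K,V); L=(P-T)@M
g=p.mean(2)
for U in (268,354,312): print([(v,int(L[v,U,0]+27.2),int(P[v,U,2]),int(g[v,U])) for v in range(232,286,3)])
st()
```

```text
t 7.75 mould y,x,z 39.6 -0.9 79.2 F y,x,up [ 2.8 -0.3 -0.4] w 0.493 tq [0.42 0.61 0.08] tilt [ 1.2e-03  4.0e-04 -1.0e+00]
[(232, 47, 50, 165), (235, 45, 49, 167), (238, 44, 50, 168), (241, 42, 50, 167), (244, 41, 50, 167), (247, 39, 49, 167), (250, 37, 49, 165), (253, 35, 49, 174), (256, 40, 64, 55), (259, 40, 66, 71), (262, 39, 68, 72), (265, 39, 70, 58), (268, 37, 69, 85), (271, 36, 71, 82), (274, 35, 71, 81), (277, 32, 70, 71), (280, 31, 70, 44), (283, 29, 68, 85)]
[(232, 47, 49, 170), (235, 45, 49, 170), (238, 44, 50, 133), (241, 42, 49, 169), (244, 40, 48, 168), (247, 39, 49, 169), (250, 37, 49, 171), (253, 36, 50, 107), (256, 41, 66, 56), (259, 40, 68, 74), (262, 39, 69, 78), (265, 38, 69, 83), (268, 37, 70, 89), (271, 36, 71, 81), (274, 35, 71, 80), (277, 33, 70, 67), (280, 30, 69, 34), (283, 18, 49, 88)]
[(232, 50, 58, 124), (235, 48, 58, 167), (238, 47, 58, 166), (241, 46, 59, 165), (244, 44, 59, 167), (247, 42, 58, 164), (250, 41, 58, 164), (253, 39, 58, 164), (256, 38, 58, 164), (259, 37, 59, 164), (262, 37, 64, 112), (265, 37, 67, 162), (268, 36, 69, 107), (271, 36, 71, 104), (274, 36, 74, 110), (277, 36, 77, 107), (280, 36, 80, 162), (283, 34, 79, 101)]
t 7.8 mould y,x,z 39.4 -0.9 79.2 F y,x,up [ 3.1 -0.3 -0.1] w 0.492 tq [0.42 0.59 0.13] tilt [ 1.2e-03  1.0e-04 -1.0e+00]
```

servo_tool(commands=[{"hand": 4.0,"translation": [0,0,0.1],"yaw": 0},{"hand": 4.0,"translation": [-0.2,0,0.1],"yaw": 0},{"hand": 4.0,"translation": [-0.4,0,0.1],"yaw": 0},{"hand": 4.0,"translation": [-0.5,0,0.1],"yaw": 0},{"hand": 4.0,"translation": [-0.5,0,0.1],"yaw": 0}])

```text
time: 8.43
eef_pos: [551.7, -58.7, 78.3]
orientation: [0.597, 0.802, 0.001, 0.0]
contact_force: [-0.7, 4.1, -0.7]
width: 0.486
grasp_force: 20.0
```

Run:
```python
from h import *
st()
p,d,K,V=grab("wrist"); P=pts(d,K,V); L=(P-T)@M
g=p.mean(2)
for U in (268,354,312): print([(v,int(L[v,U,0]+27.2),int(P[v,U,2]),int(g[v,U])) for v in range(244,290,3)])
cv2.imwrite("pics/w4.png",cv2.resize(p[60:400,120:500,::-1],None,fx=1.7,fy=1.7,interpolation=cv2.INTER_CUBIC))
```

```text
t 8.425 mould y,x,z 35.0 -0.9 78.3 F y,x,up [ 4.1  0.5 -0.7] w 0.486 tq [0.95 0.31 0.13] tilt [ 9.0e-04  1.1e-03 -1.0e+00]
[(244, 36, 49, 171), (247, 34, 49, 167), (250, 33, 49, 168), (253, 31, 49, 111), (256, 36, 63, 44), (259, 35, 66, 69), (262, 34, 66, 76), (265, 34, 69, 77), (268, 33, 69, 84), (271, 32, 70, 87), (274, 30, 70, 80), (277, 29, 70, 76), (280, 26, 69, 34), (283, 24, 68, 93), (286, 66, 148, 61), (289, 67, 152, 59)]
[(244, 36, 49, 171), (247, 35, 50, 134), (250, 33, 49, 168), (253, 31, 50, 167), (256, 37, 65, 60), (259, 36, 66, 71), (262, 34, 67, 79), (265, 33, 68, 87), (268, 33, 70, 91), (271, 31, 70, 78), (274, 30, 69, 76), (277, 28, 70, 68), (280, 26, 68, 38), (283, 24, 67, 91), (286, 67, 150, 47), (289, 67, 151, 57)]
[(244, 40, 58, 165), (247, 38, 58, 165), (250, 37, 59, 169), (253, 35, 59, 165), (256, 34, 59, 163), (259, 32, 58, 165), (262, 36, 70, 99), (265, 36, 73, 106), (268, 36, 76, 104), (271, 35, 78, 124), (274, 35, 79, 168), (277, 34, 80, 165), (280, 28, 72, 169), (283, 26, 71, 101), (286, 67, 150, 51), (289, 67, 152, 60)]
```

View pics/w4.png

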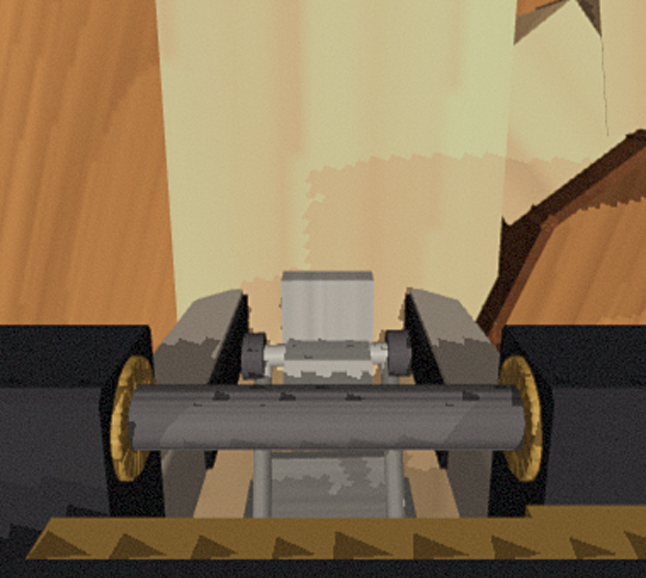

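The bar now sits under the lip, behind the nib: knobs at (253,355) and (398,354), with the nib crossing in front of the bar at (327,350). Now release, rise and close the fingers.

servo_tool(commands=[{"hand": 4.0,"translation": [0.1,0,0],"yaw": 0},{"hand": 6.5,"translation": [0.1,0,0],"yaw": 0},{"hand": 6.5,"translation": [0.1,0,0],"yaw": 0},{"hand": 6.5,"translation": [0.1,0,0],"yaw": 0},{"hand": 6.5,"translation": [0.1,0,-2],"yaw": 0},{"hand": 6.5,"translation": [0.1,0,-5],"yaw": 0},{"hand": 6.5,"translation": [0,0,-8.2],"yaw": 0},{"hand": 0,"translation": [-1,0.1,-8.2],"yaw": 0},{"hand": 0,"translation": [-3,0.1,-8.2],"yaw": 0},{"hand": 0,"translation": [-4.5,0.1,-8.2],"yaw": 0},{"hand": 0,"translation": [-4.5,0.1,-8.2],"yaw": 0},{"hand": 0,"translation": [-4.5,0.1,-8.2],"yaw": 0}])

```text
time: 9.98
eef_pos: [564.6, -102.1, 159.4]
orientation: [0.598, 0.802, -0.0, -0.001]
contact_force: [0.2, -0.5, 0.1]
width: 0.208
grasp_force: 0.0
```

Run:
```python
from h import *
st()
p,d,K,V=grab("wrist"); P=pts(d,K,V); L=(P-T)@M
np.savez("w5.npz",p=p,d=d,K=K,V=V)
pw,dw,_,_=grab("top")
cv2.imwrite("pics/w5.png",cv2.resize(p[60:400,120:500,::-1],None,fx=1.7,fy=1.7,interpolation=cv2.INTER_CUBIC))
```

```text
t 9.975 mould y,x,z -10.3 -1.0 159.4 F y,x,up [-0.5  0.   0.1] w 0.208 tq [-0.08  0.09  0.02] tilt [-1.5e-03  8.0e-04 -1.0e+00]
```

View pics/w5.png

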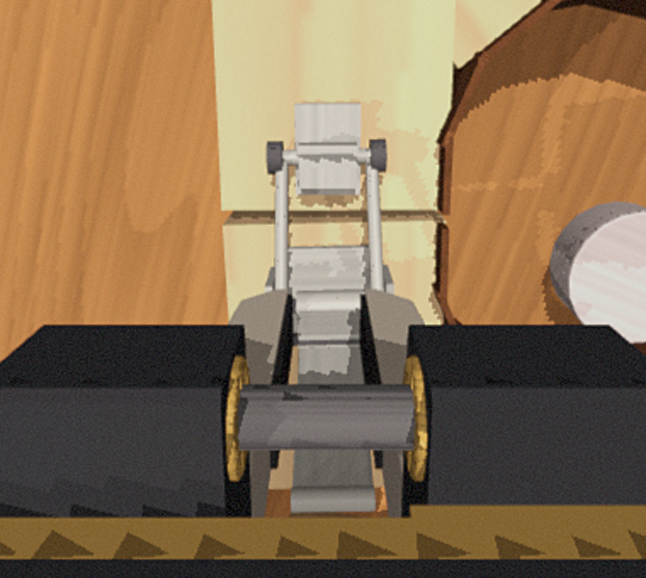

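The loop stands hooked on the keeper, with knobs at (274,155) and (377,154) and the nib in front of the bar. The handle leans away behind the fingers, its bead at (333,500).

servo_tool(commands=[{"hand": 0,"translation": [-1,0.1,0],"yaw": 0},{"hand": 0,"translation": [-2,0.1,0],"yaw": 0},{"hand": 0,"translation": [-2.5,0.1,0],"yaw": 0},{"hand": 0,"translation": [-3.0,0.1,0],"yaw": 0},{"hand": 0,"translation": [-3.4,0.1,0.15],"yaw": 0},{"hand": 0,"translation": [-3.8,0.1,0.3],"yaw": 0},{"hand": 0,"translation": [-4.2,0.1,0.5],"yaw": 0},{"hand": 0,"translation": [-4.8,0.1,0.8],"yaw": 0},{"hand": 0,"translation": [-4.8,0.1,0.8],"yaw": 0}])

```text
time: 11.2
eef_pos: [579.7, -147.6, 151.5]
orientation: [0.597, 0.802, 0.0, -0.001]
contact_force: [-0.3, 2.1, -0.3]
width: 0.005
grasp_force: 0.9
```

```bash
python3 -c "from h import *; st()"
```

```text
t 11.2 mould y,x,z -58.2 0.4 151.5 F y,x,up [ 2.1  0.3 -0.3] w 0.005 tq [0.4  0.04 0.01] tilt [-6.e-04  1.e-03 -1.e+00]
```

servo_tool(commands=[{"hand": 0,"translation": [-0.5,0,0.4],"yaw": 0},{"hand": 0,"translation": [-1.0,0,0.8],"yaw": 0},{"hand": 0,"translation": [-1.4,0,1.25],"yaw": 0},{"hand": 0,"translation": [-1.7,0,1.7],"yaw": 0},{"hand": 0,"translation": [-2.0,0,2.2],"yaw": 0},{"hand": 0,"translation": [-2.3,0,2.7],"yaw": 0},{"hand": 0,"translation": [-2.4,0,2.95],"yaw": 0},{"hand": 0,"translation": [-2.4,0,2.95],"yaw": 0}])

```text
time: 12.2
eef_pos: [586.4, -172.8, 122.6]
orientation: [0.598, 0.802, -0.001, 0.001]
contact_force: [-0.5, 0.6, 0.2]
width: 0.003
grasp_force: 0.0
```

```bash
python3 -c "from h import *; st()"
```

```text
t 12.2 mould y,x,z -84.3 -0.3 122.6 F y,x,up [ 0.7 -0.3  0.2] w 0.003 tq [-0.09  0.04  0.  ] tilt [ 3.0e-04 -2.4e-03 -1.0e+00]
```

Run:
```python
from h import *
p,d,K,V=grab("wrist"); P=pts(d,K,V)
for n,Y,Z,X in [("fixedge",0,50,-30),("keepfar",50,59,0),("knob",30,70,-21)]:
  w=T+M@np.array([Y-27.2,X+3.1,249.785-Z]); print(n,proj(w,K,V).round())
def prof(X,Y0,Y1,Z):
  out=[]
  for Y in np.arange(Y0,Y1,2):
    u,v=proj(T+M@np.array([Y-27.2,X+3.1,249.785-Z]),K,V).round().astype(int)
    if 0<=v<400 and 0<=u<640:
      q=(P[v,u]-T)@M; out.append((int(q[0]+27.2),int(P[v,u,2]),int(p[v,u].mean())))
  print(X,out)
prof(-30,-12,14,50); prof(-20,10,44,65); prof(0,10,60,65)
```

```text
fixedge [258.  80.]
keepfar [311. -25.]
knob [268.  13.]
-30 [(-11, 49, 186), (-10, 48, 189), (-7, 50, 187), (-6, 49, 187), (-4, 50, 187), (-1, 50, 187), (0, 49, 172), (2, 48, 188), (4, 50, 189), (6, 50, 191), (7, 49, 190), (9, 49, 190), (12, 50, 190)]
-20 [(9, 69, 188), (11, 68, 184), (13, 67, 166), (15, 68, 170), (17, 67, 129), (19, 69, 67), (20, 70, 81), (23, 69, 95), (24, 70, 103), (27, 68, 99), (33, 50, 181), (35, 50, 185), (37, 50, 188), (39, 50, 185)]
0 [(10, 59, 138), (12, 58, 144), (13, 68, 56), (14, 71, 204), (16, 72, 205), (18, 72, 203), (20, 74, 206), (22, 71, 203), (24, 72, 205), (26, 72, 144), (27, 75, 61), (28, 80, 206), (30, 79, 205), (37, 58, 205)]
```

servo_tool(commands=[{"hand": 0,"translation": [-0.3,0,0.5],"yaw": 0},{"hand": 0,"translation": [-0.5,0,1.0],"yaw": 0},{"hand": 0,"translation": [-0.7,0,1.4],"yaw": 0},{"hand": 0,"translation": [-0.9,0,1.8],"yaw": 0},{"hand": 0,"translation": [-0.9,0,2.1],"yaw": 0},{"hand": 0,"translation": [-0.9,0,2.3],"yaw": 0},{"hand": 0,"translation": [-0.9,0,2.3],"yaw": 0}])

```text
time: 13.12
eef_pos: [589.0, -179.6, 99.5]
orientation: [0.597, 0.802, -0.0, -0.0]
contact_force: [1.1, 0.2, -0.4]
width: 0.004
grasp_force: 0.0
```

```bash
python3 -c "from h import *; st()"
```

```text
t 13.125 mould y,x,z -91.6 0.2 99.5 F y,x,up [-0.2  1.1 -0.4] w 0.004 tq [-0.05  0.09 -0.04] tilt [-2.e-04  0.e+00 -1.e+00]
```

servo_tool(commands=[{"hand": 0,"translation": [-0.1,0,0.15],"yaw": 0},{"hand": 0,"translation": [-0.1,0,0.3],"yaw": 0},{"hand": 0,"translation": [-0.1,0,0.3],"yaw": 0}])

```text
time: 13.5
eef_pos: [589.3, -180.6, 96.5]
orientation: [0.597, 0.802, -0.0, -0.0]
contact_force: [0.3, -0.1, 0.1]
width: 0.005
grasp_force: 0.0
```

servo_tool(commands=[{"hand": 0,"translation": [0,0,0.1],"yaw": 0},{"hand": 0,"translation": [0,0,0.2],"yaw": 0},{"hand": 0,"translation": [0,0,0.2],"yaw": 0}])

```text
time: 13.88
eef_pos: [589.3, -180.6, 94.6]
orientation: [0.598, 0.802, -0.0, -0.0]
contact_force: [-0.9, -0.3, 0.3]
width: 0.005
grasp_force: 0.0
```

servo_tool(commands=[{"hand": 0,"translation": [0,0,0.1],"yaw": 0},{"hand": 0,"translation": [0,0,0.2],"yaw": 0},{"hand": 0,"translation": [0,0,0.2],"yaw": 0}])

```text
time: 14.25
eef_pos: [589.3, -180.6, 92.5]
orientation: [0.598, 0.802, -0.0, -0.0]
contact_force: [0.0, -0.2, 0.7]
width: 0.005
grasp_force: 0.0
```

servo_tool(commands=[{"hand": 0,"translation": [0,0,0.1],"yaw": 0},{"hand": 0,"translation": [0,0,0.15],"yaw": 0},{"hand": 0,"translation": [0,0,0.15],"yaw": 0}])

```text
time: 14.62
eef_pos: [589.4, -180.7, 91.9]
orientation: [0.598, 0.802, 0.0, 0.0]
contact_force: [-0.8, -0.2, 4.4]
width: 0.001
grasp_force: 2.5
```

servo_tool(commands=[{"hand": 0,"translation": [0,0,0.05],"yaw": 0},{"hand": 0,"translation": [0,0,0.1],"yaw": 0},{"hand": 0,"translation": [0,0,0.1],"yaw": 0}])

```text
time: 15.0
eef_pos: [589.4, -180.7, 91.8]
orientation: [0.598, 0.802, 0.0, 0.0]
contact_force: [-2.6, 0.9, 9.1]
width: 0.005
grasp_force: 4.6
```

servo_tool(commands=[{"hand": 0,"translation": [0,0,0.05],"yaw": 0},{"hand": 0,"translation": [0,0,0.1],"yaw": 0},{"hand": 0,"translation": [0,0,0.1],"yaw": 0},{"hand": 0,"translation": [0,0,0.1],"yaw": 0}])

```text
time: 15.5
eef_pos: [589.4, -180.7, 91.6]
orientation: [0.598, 0.802, 0.0, 0.0]
contact_force: [-4.6, 2.0, 13.4]
width: 0.002
grasp_force: 6.7
```

servo_tool(commands=[{"hand": 0,"translation": [0,0,0.02],"yaw": 0},{"hand": 0,"translation": [0,0,0.02],"yaw": 0},{"hand": 0,"translation": [0,0,0.02],"yaw": 0},{"hand": 0,"translation": [0,0,0.02],"yaw": 0},{"hand": 0,"translation": [0,0,0.02],"yaw": 0},{"hand": 0,"translation": [0,0,0.02],"yaw": 0}])

```text
time: 16.25
eef_pos: [589.5, -180.7, 91.6]
orientation: [0.598, 0.802, 0.001, 0.0]
contact_force: [-3.8, 1.3, 14.4]
width: 0.007
grasp_force: 7.1
```

servo_tool(commands=[{"hand": 0,"translation": [0,0,-0.2],"yaw": 0},{"hand": 0,"translation": [0,0,-0.5],"yaw": 0},{"hand": 0,"translation": [0,0,-3],"yaw": 0},{"hand": 0,"translation": [0,0,-8],"yaw": 0},{"hand": 0,"translation": [1,0,-14],"yaw": 0},{"hand": 0,"translation": [3,0,-17],"yaw": 0},{"hand": 0,"translation": [3,0,-17],"yaw": 0}])

```text
time: 17.12
eef_pos: [582.3, -150.6, 261.4]
orientation: [0.596, 0.803, 0.002, 0.002]
contact_force: [0.3, -0.2, -0.7]
width: 0.003
grasp_force: 0.0
```

Run:
```python
from h import *
st()
p,d,K,V=grab("wrist"); P=pts(d,K,V)
def prof(X,Y0,Y1,Z,s=4):
  out=[]
  for Y in np.arange(Y0,Y1,s):
    u,v=proj(T+M@np.array([Y-27.2,X+3.1,249.785-Z]),K,V).round().astype(int)
    if 0<=v<400 and 0<=u<640:
      q=(P[v,u]-T)@M; out.append((int(q[0]+27.2),int(P[v,u,2])))
  print(X,out)
prof(-30,-6,8,50,2); prof(0,-112,40,67)
cv2.imwrite("pics/w6.png",cv2.resize(p[:,100:540,::-1],None,fx=1.5,fy=1.5))
```

```text
t 17.125 mould y,x,z -61.9 2.0 261.4 F y,x,up [-0.3  0.3 -0.7] w 0.003 tq [-0.06  0.13 -0.04] tilt [ 5.6e-03 -1.0e-04 -1.0e+00]
-30 [(-6, 48), (-4, 50), (-2, 49), (0, 48), (2, 48), (4, 49), (6, 50)]
0 [(-117, 50), (-107, 67), (-105, 65), (-100, 66), (-96, 65), (-92, 66), (-88, 66), (-83, 67), (-80, 65), (-75, 67), (-71, 66), (-67, 66), (-63, 67), (-59, 67), (-55, 68), (-52, 68), (-46, 75), (-42, 75), (-38, 75), (-34, 76), (-30, 78), (-27, 79), (-22, 76), (-21, 54), (-17, 52), (-12, 54), (-9, 49), (-4, 50), (0, 49), (4, 48), (7, 49), (12, 59), (15, 72), (19, 73), (23, 71), (27, 72), (32, 57), (36, 60)]
```

View pics/w6.png

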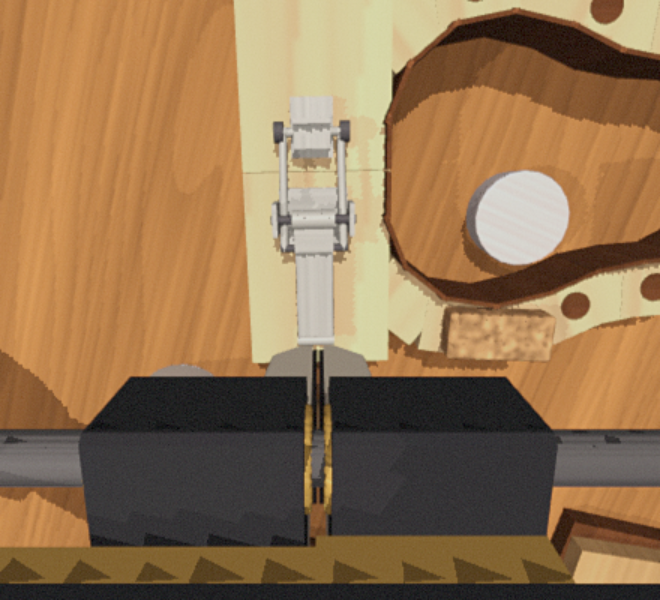

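The picture shows the lever lying flat at (315,300), the loop hooked behind the keeper with knobs at (279,131) and (345,131), and the seam at row 172 closed to a hairline. I hand in.

```bash
python3 -c "from cell import *; print(finish_job())"
```

```text
the job is handed in; nothing more can be done
None
```

The latch is closed and the job is handed in: the loop is hooked under the keeper's lip, the lever was pressed flat onto its stop with about 14 N, the seam is down to a hairline, and the robot touched none of the other things on the bench.

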